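# Return a wireless belt pack to its charging dock, past the spring catch

## Robot

A 7-joint arm with a two-finger parallel gripper is mounted at the origin on a cart in front of the work surface, level with it; the furniture and walls round the work are solid. World frame = base frame: x ahead of the robot, y to its left, z up, the work surface at z = 0. Lengths are in m, angles in rad, forces in N, time in s.
With the tool pointing down it reaches from about 0.425 to 1.025 m from the base axis. Payload 9.4 kg.
Tool frame: the origin (TCP) lies on the centre line of the jaws, within the pads' length; the fingertips stand 19 mm ahead of it and the grasp point (between the pads) is the TCP (tcp_to_tips is the distance from the TCP to the fingertips, in m); z points along the fingers, y is the line along which they close (so a half turn about z gives the same grasp; the last joint's range is limited). The gripper opens to 85 mm and grips with 20 to 120 N. Pads are 22 mm wide; open, the fingers measure 114 mm over their backs; the gripper's body (76 mm by 85 mm) begins 54 mm behind the grasp point. The pads swing forward as they close: fully open they stand 13 mm farther back than shut.
Start: joints at [1.164, 0.599, -0.003, 1.599, 0.002, 0.943, -0.08], TCP at [0.235, -0.686, 0.25] pointing down, gripper open.
Joint ranges: [-2.57, 2.57], [-0.35, 1.97], [-1.29, 1.29], [0.11, 2.56], [-1.05, 4.19], [0.11, 1.86], [-2.63, 2.63]. Speed limits (rad/s): [2.22, 2.22, 3.01, 3.01, 3.14, 3.14, 3.14].

## Interface

Orientations are given as a unit quaternion [w, x, y, z].
In Python, from rig import state, grab_frame, calibration, sign_off, tcp_to_tips gives the robot as it stands.
- The arm moves only by the tool drive_tool, never from a script. Its argument "deltas" is a list that holds one entry, the list of rows, each a list of 4 numbers: the shift along the tool's x, y, z in mm, then the turn about the tool's z in rad. In form: [[[dx, dy, dz, turn], ...]]. A call has 1 to 12 rows; each row shifts and turns the commanded pose from where the row before left it, along the tool's axes as they then stand; what a row does not reach is not made up. A row lasts 1/12 s, in which the tool goes at most 41.7 mm and 7.16 degrees, less where a joint would pass 70% of its speed; a pose out of reach is approached as far as the arm can. A call is refused whole if a number of a shift passes 41.7 or a number of a turn 0.125, either way. A call with a gripper value outside its range is refused whole. "jaw" is the opening, from 0 (shut) to 1 (fully open), set as the call begins (left out, the last holds). The fingers move at their own pace and stop on an object; "grip_force" is the grip in N (left out, the last holds). Time passes only in rows, so rows that do not move let the fingers close. It gives the time, the measured TCP pose, the force, the opening and the grip force at its end, in the units of the state.
- state(): the state, without advancing time (a new reading comes with each control period).
- grab_frame(name): name is "scene" or "top" or "wrist"; returns the picture (384x512x3 uint8, red, green, blue); there is no depth.
- calibration(name): a dict with "fx", "fy", "cx", "cy" (pixels), "R" (3x3) and "t" (3): a world point X has camera coordinates R X + t; the wrist camera has in their place "T_tool_cam" (4x4, takes a point from camera to tool coordinates, whose origin is the TCP and whose axes are the flange's). Camera axes: x right, y down, z forward; pixel columns grow to the right and rows downward; lengths in m; the calibration is good to about 2 mm. The wrist camera is an equidistant fisheye: a pixel r from the principal point sees the ray r / f radians off the axis. A picture is of the moment at which its call begins: read the wrist's pose just before it. calibration takes no time and is no camera call.
- sign_off(): hands the job in; it is judged then, once.
The state is a dict: "clock": time; "joint_pos": joint angles; "joint_velocities": joint speeds; "tau": joint torques, N m; "eef_pos": TCP position; "eef_rot": TCP orientation; "wrist_force": force on the tool from outside, world axes, zero at the start; "ft_torque": the same for the moment, N m; "finger_gap": finger opening in m; "gripper_force": force on a finger pad.
Only numpy, scipy, OpenCV 4.12 (cv2) and the standard library are available. Lean on these libraries where they do the work, as an engineer would, in place of code of your own. Each camera call takes 0.05 s, during which the arm holds its last target. There are 200 camera calls.

## Task

Put the loose belt pack without the wire clip away in the aluminium charging dock: screen up, antenna trailing, slide it in between the guide rails under the spring catch and push it against the sprung contacts until the hook of the catch clicks down behind it and holds it in, then let go. How deep that is you must feel, because the contact block is clamped at a different depth on every dock; press gently, as more than 25 N on the dock bends the contacts, and leave the other things lying where they are.

Things in the scene. Friction and masses are not known exactly. Their poses are not given: they have to be found in the camera images.
- dock: Low aluminium charging dock screwed to the case top. Its x is the way in, from the open mouth nearest the robot towards the black contact block; z up; origin on the underside on the midline. Tray: x = -118 to +88 mm, 92 mm wide, floor 4 mm above the origin. The block is clamped at a depth setting s of 0 to 15 mm, different on every dock and NOT measured; catch and contacts move with it.
- dock_rails (a point): Centre of the mouth of the guide rails, on the tray floor, dock x = -7 mm; axes as the dock. Rails flare from here to x = +8, then run to +70 mm with inner faces 63 mm apart, 31 mm high; from x = 0 to +57 mm their lips overhang the pack's long edges, 28 mm above the dock's origin. Before this point nothing stands beside the pack, so fingers fit, tips above the 4 mm floor.
- dock_hook (a point): Where the catch hook's holding face would be at setting s = 0: dock x = -74 mm, z = 24 mm (top of a docked pack); the true face is s (0 to 15 mm) further in. A 25 degree entry ramp reaches back 26 mm from the face, outwards from the dock. The pack passes under the hook with its whole length before the click.
- dock_click (a point): Where the pack's nose would be at the click at s = 0: dock x = 30 mm. True click s further in. The sprung contact plate meets the nose 5 mm before the click and pushes back with 5 N + 0.6 N per mm (8 N at the click, plus up to 4 N drag of the catch); 3 mm past the click the nose strikes the solid block. Let go before the click, the pack is pushed back; after it the plate holds it on the hook.
- belt_pack: The loose black belt pack without white wire clip, 0.12 to 0.22 kg: box 104x60x20 mm, thin limp antenna at one end. Origin on the underside, z up (screen). Nose (plain end, goes in first) at x = -80 mm, rear at +24 mm, sides y = +/-30 mm, antenna to x = +80 mm. Starts flat, left of the dock, nose away from the robot within 0.5 rad. Docked: its -x along dock +x, origin at dock x = -50 mm + s.
- catch (a joint): Angle of the spring catch, rad: steel arm 14 mm wide on the dock's centre line over the pack, pivoted in the contact block, hook at its free end. 0 = down, grows as the hook lifts. At rest the hook's tip is 18 mm above the dock's origin (6 mm below a docked pack's top), the arm's top 34 mm; about 2 to 3 N lifts it. Reads about 0.05 with the pack under it, 0 again when the pack is past.
- clip_pack: Bystander: black belt pack with a white wire clip over its screen, 104x60x28 mm, flat, to the right of the dock; origin on the underside (box from x = -80 to +24 mm). Leave alone.
- screwdriver: Bystander: screwdriver with a red handle, 134x19x17 mm, lying left of the dock's far end; origin on the underside at its middle. Leave alone.
- cell: Bystander: dark blue battery cell, 50x15x15 mm, lying right of the dock; origin on the underside at its middle. Leave alone.
There are look-alikes about, which are no part of the job. What is shaped like the belt_pack but yellow is not meant.

How it is judged:
By the outcome, as a careful person would: the job done as asked, in the order asked, and still so for the second after the job is handed in, with the robot touching nothing.
It also fails if it takes over 54 s, if anything falls off the work surface, if the arm or the gripper's body presses on something with over 40 N, if the wrist force passes 120 N, or if a joint passes its speed limit or range.

## Working session

There is one attempt and no reset: what is moved stays moved. The work goes in short steps, Python scripts to look and compute and a tool call to move; the robot and the scene stay as the last step left them, time stands still between calls to the robot, and variables do not carry over. Pictures are saved under pics/ and viewed, at most 10 in all, crops included, and the job is handed in when it is done.

Besides the shell and the picture viewer there is one more tool, called after "Emit:" in YAML: its name, and indented under it one key for each argument. drive_tool: Moves the arm, as the interface text tells. Its arguments: {"type":"object","properties":{"deltas":{"type":"array","items":{"type":"array","items":{"type":"array","items":{"type":"number"}}}},"jaw":{"type":"number"},"grip_force":{"type":"number"}},"required":["deltas"]}

```bash
mkdir -p pics; ls; python3 - <<'E'
from rig import *
import cv2,numpy as np
s=state();print({k:np.round(v,3) for k,v in s.items()},tcp_to_tips)
for n in("scene","top","wrist"):
    f=grab_frame(n);cv2.imwrite(f"pics/{n}0.png",f[...,::-1])
    print(n,calibration(n))
E
```

```text
pics
{'clock': np.float64(0.0), 'joint_pos': array([ 1.164,  0.6  , -0.003,  1.6  ,  0.002,  0.943, -0.08 ]), 'joint_velocities': array([ 0.002, -0.001, -0.   , -0.002, -0.   ,  0.001,  0.001]), 'tau': array([ 0.0000e+00, -7.7644e+01,  1.5660e+00, -2.5801e+01,  1.3000e-02,
        9.0000e-03,  0.0000e+00]), 'eef_pos': array([ 0.235, -0.686,  0.249]), 'eef_rot': array([-0.001,  0.986,  0.164, -0.   ]), 'wrist_force': array([-0.006, -0.362,  0.715]), 'ft_torque': array([-0.016,  0.039,  0.035]), 'gripper_force': np.float64(0.0), 'finger_gap': np.float64(0.085)} 0.019
scene {'fx': 446.51339547342747, 'fy': 446.51339547342747, 'cx': 263.94499885643046, 'cy': 192.76603949560723, 'R': array([[-0.61049685, -0.79195728, -0.00986229],
       [-0.59722085,  0.46848758, -0.65103506],
       [ 0.52021232, -0.39156489, -0.75898359]]), 't': array([0.31180982, 0.35021855, 0.96740178])}
top {'fx': 417.11903633258976, 'fy': 417.11903633258976, 'cx': 255.22392335414935, 'cy': 196.92079362973345, 'R': array([[ 0.0207316 , -0.99978328, -0.00189409],
       [-0.99879137, -0.02062651, -0.04461332],
       [ 0.04456458,  0.0028167 , -0.99900253]]), 't': array([-0.04050497,  0.52788936,  0.89436124])}
wrist {'fx': 297.3186396354542, 'fy': 297.3186396354542, 'cx': 257.496594276035, 'cy': 195.49280479437613, 'T_tool_cam': array([[ 3.90653212e-04, -9.65365032e-01, -2.60902668e-01,
         6.54380871e-02],
       [ 9.99999920e-01,  3.53807140e-04,  1.88193319e-04,
        -1.18899817e-03],
       [-8.93660227e-05, -2.60902721e-01,  9.65365093e-01,
        -1.23636370e-01],
       [ 0.00000000e+00,  0.00000000e+00,  0.00000000e+00,
         1.00000000e+00]])}
```

View pics/top0.png

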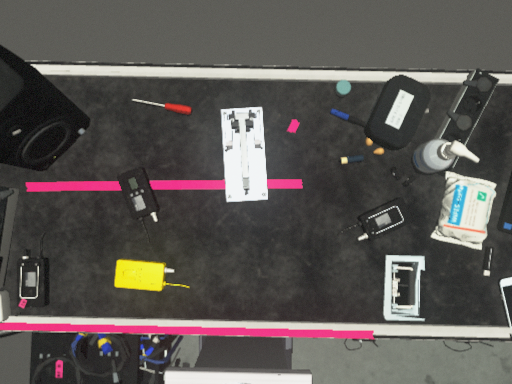

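View pics/scene0.png

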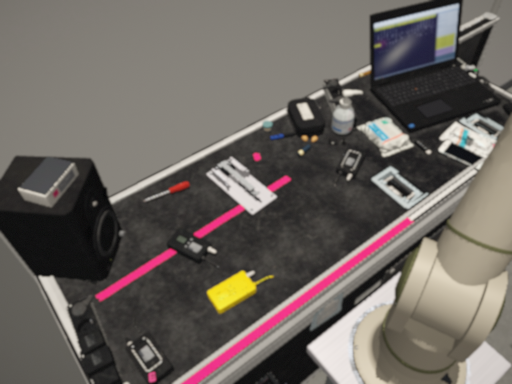

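The top view shows these packs:
- Black pack at (138,193): left of the dock, no white frame seen.
- Black pack at (381,220): white wire clip, right of the dock, so it is the clip_pack.
- Black pack at (33,278): white frame.
- Yellow pack at (140,275): excluded.

The one at (138,193) fits the description. The dock is the white plate at about (222–268, 108–202), with its mouth at the bottom. The crop below is to confirm this.

```bash
cat > h.py <<'E'
from rig import *
import cv2,numpy as np
def ray(n,uv,z):
    c=calibration(n);R=np.array(c["R"]);t=np.array(c["t"])
    o=-R.T@t;d=R.T@np.array([(uv[0]-c["cx"])/c["fx"],(uv[1]-c["cy"])/c["fy"],1])
    return o+d*(z-o[2])/d[2]
def proj(n,X):
    c=calibration(n);p=np.array(c["R"])@X+c["t"];return np.array([c["fx"]*p[0]/p[2]+c["cx"],c["fy"]*p[1]/p[2]+c["cy"]])
E
python3 - <<'E'
from h import *
im=cv2.imread("pics/top0.png")
c=im[95:245,105:285];cv2.imwrite("pics/crop1.png",cv2.resize(c,None,fx=4,fy=4,interpolation=cv2.INTER_CUBIC))
hsv=cv2.cvtColor(im,cv2.COLOR_BGR2HSV)
m=((hsv[...,2]>150)&(hsv[...,1]<60)).astype(np.uint8);m[:100]=0;m[206:]=0;m[:,:215]=0;m[:,275:]=0
m=cv2.morphologyEx(m,cv2.MORPH_CLOSE,np.ones((7,7)))
cs=max(cv2.findContours(m,0,2)[0],key=cv2.contourArea)
r=cv2.minAreaRect(cs);b=cv2.boxPoints(r);print(r,b)
P=np.array([ray("top",p,0.004) for p in b]);print(P,[np.linalg.norm(P[i]-P[i-1]) for i in range(4)])
E
```

```text
((243.80197143554688, 153.98170471191406), (93.52536010742188, 42.25579833984375), 86.53176879882812) [[219.88385  108.58281 ]
 [262.06226  106.026535]
 [267.7201   199.3806  ]
 [225.54169  201.93687 ]]
[[ 0.72291526  0.05266361  0.004     ]
 [ 0.73051771 -0.0405052   0.004     ]
 [ 0.52413326 -0.05702754  0.004     ]
 [ 0.51662388  0.0352094   0.004     ]] [np.float64(0.2070284538774734), np.float64(0.09347846103430105), np.float64(0.20704474425324115), np.float64(0.09254211802013479)]
```

View pics/crop1.png

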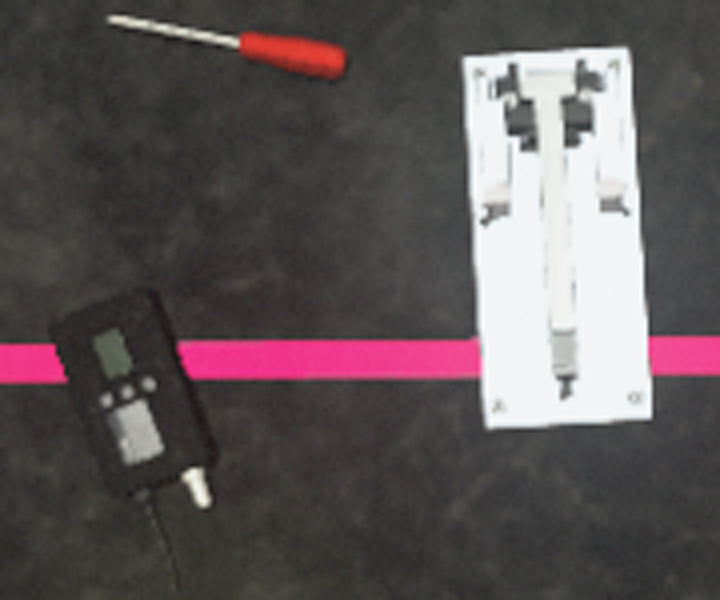

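The crop confirms it. The pack has a bare screen and no white clip, with the antenna stub at its near end at crop (198,488). Its corners are at about (55,325), (155,290), (215,455) and (125,495), and the dock is clear with the hook near the mouth at (565,370).

```bash
python3 - <<'E'
from h import *
q=[(55,325),(155,290),(215,455),(125,495)]
P=np.array([ray("top",(105+(u-1.5)/4,95+(v-1.5)/4),0.018) for u,v in q]);print(P.round(4))
print([np.linalg.norm(P[i]-P[i-1]).round(4) for i in range(4)])
d=(P[0]+P[1]-P[2]-P[3])/2;y=np.arctan2(d[1],d[0]);c=P.mean(0)
print("yaw",y,"centre",c)
print("clip pack etc; target grasp 5mm fwd of origin", c+(-23)*1e-3*np.array([np.cos(y),np.sin(y),0]))
im=cv2.imread("pics/top0.png")
E
```

```text
[[0.5678 0.2674 0.018 ]
 [0.5879 0.2139 0.018 ]
 [0.4993 0.1786 0.018 ]
 [0.4768 0.2264 0.018 ]]
[np.float64(0.0998), np.float64(0.0571), np.float64(0.0953), np.float64(0.0528)]
yaw 0.4013473534602129 centre [0.53294948 0.22156792 0.018     ]
clip pack etc; target grasp 5mm fwd of origin [0.51177717 0.21258276 0.018     ]
```

Emit:
drive_tool:
  deltas:
    - [[40, -15, 0, 0], [40, -25, 0, 0], [40, -25, 0, 0], [35, -25, 0, 0], [30, -28, 0, 0], [20, -35, 0, 0], [15, -38, 0, 0], [10, -38, 0, 0], [10, -38, 0, 0], [0, -40, 0, 0], [0, -40, 0, 0], [0, -40, 0, 0]]

```text
clock: 1.15
eef_pos: [0.3271, -0.2506, 0.2501]
eef_rot: [-0.0, 0.986, 0.164, -0.0]
wrist_force: [1.6, 0.8, 0.5]
finger_gap: 0.0858
gripper_force: 0.0
```

Emit:
drive_tool:
  deltas:
    - [[28, -34, 0, 0], [28, -34, 0, 0], [28, -34, 0, 0], [28, -34, 0, 0], [28, -34, 0, 0], [28, -34, 0, 0], [28, -34, 0, 0], [28, -34, 10, -0.02], [28, -34, 15, -0.02], [28, -34, 15, -0.02], [24, -30, 15, -0.01], [8, -10, 15, 0]]

```text
clock: 2.15
eef_pos: [0.486, 0.1889, 0.1836]
eef_rot: [-0.002, 0.98, 0.201, 0.001]
wrist_force: [0.1, -0.5, 0.5]
finger_gap: 0.0854
gripper_force: 0.0
```

Emit:
drive_tool:
  deltas:
    - [[0, 0, 0, 0], [0, 0, 0, 0], [0, 0, 0, 0]]

```text
clock: 2.4
eef_pos: [0.4842, 0.1814, 0.1843]
eef_rot: [0.0, 0.98, 0.198, -0.0]
wrist_force: [0.6, -0.3, 1.2]
finger_gap: 0.085
gripper_force: 0.0
```

```bash
python3 - <<'E'
from h import *
s=state();print(s["eef_pos"].round(4) if hasattr(s["eef_pos"],"round") else s["eef_pos"],s["eef_rot"],s["joint_pos"])
f=grab_frame("wrist");np.save("w1.npy",np.r_[s["eef_pos"],s["eef_rot"]]);cv2.imwrite("pics/w1.png",f[...,::-1])
E
```

```text
[0.4842 0.1814 0.1843] [ 4.31345390e-04  9.80171416e-01  1.98150475e-01 -4.45797726e-04] [-0.32929735  0.45265224 -0.19129149  2.12674313  0.1543082   0.57595472
 -1.80339039]
```

View pics/w1.png

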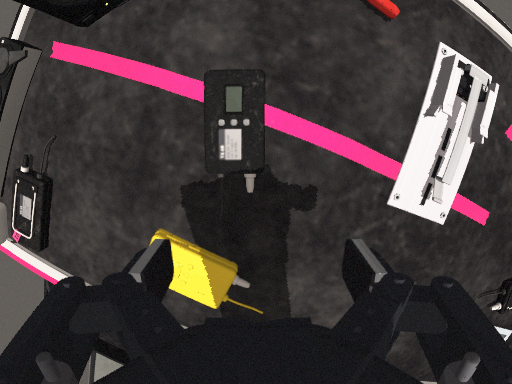

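The wrist view shows the pack upright, with its top corners at about (205,71), (265,69), (266,172) and (206,173). The dock's mouth corners are at (388,204) and (445,223), and its far-left corner is at (441,43).

```bash
cat >> h.py <<'E'
from scipy.spatial.transform import Rotation as Ro
def wray(uv,z,pose):
    c=calibration("wrist");T=np.array(c["T_tool_cam"])
    x=(uv[0]-c["cx"])/c["fx"];y=(uv[1]-c["cy"])/c["fy"];r=np.hypot(x,y)
    d=np.array([np.sin(r)*x/r,np.sin(r)*y/r,np.cos(r)])
    q=pose[3:];A=Ro.from_quat([q[1],q[2],q[3],q[0]]).as_matrix()
    o=A@T[:3,3]+pose[:3];d=A@T[:3,:3]@d
    return o+d*(z-o[2])/d[2]
E
python3 - <<'E'
from h import *
p=np.load("w1.npy")
P=np.array([wray(u,0.02,p) for u in [(205,71),(265,69),(266,172),(206,173)]]);print(P.round(4))
print([np.linalg.norm(P[i]-P[i-1]).round(4) for i in range(4)])
d=(P[0]+P[1]-P[2]-P[3])/2;y=np.arctan2(d[1],d[0]);c=P.mean(0);print("yaw",y,"c",c)
tg=c-0.023*np.array([np.cos(y),np.sin(y),0])
q=p[3:];A=Ro.from_quat([q[1],q[2],q[3],q[0]]).as_matrix()
print("toolyaw",np.arctan2(A[1,0],A[0,0]),"grasp",tg,"shift mm",A.T@(tg-p[:3])*1e3)
D=np.array([wray(u,0.004,p) for u in [(388,204),(445,223),(441,43)]]);print(D.round(4),np.linalg.norm(D[0]-D[1]),np.linalg.norm(D[0]-D[2]),np.arctan2(*(D[2]-D[0])[1::-1]),(D[0]+D[1])/2)
E
```

```text
[[0.5669 0.2722 0.02  ]
 [0.59   0.2194 0.02  ]
 [0.4976 0.1791 0.02  ]
 [0.4737 0.2337 0.02  ]]
[np.float64(0.1008), np.float64(0.0576), np.float64(0.1008), np.float64(0.0596)]
yaw 0.4016236890720431 c [0.53206653 0.22608847 0.02      ]
toolyaw 0.39894096702478987 grasp [0.5108967  0.21709746 0.02      ] shift mm [ 38.65281402 -22.66615017 164.26448779]
[[ 0.517   0.0344  0.004 ]
 [ 0.5274 -0.0574  0.004 ]
 [ 0.7196  0.0511  0.004 ]] 0.09237691651461719 0.20326005123324328 0.08205243162581925 [ 0.52218747 -0.01147997  0.004     ]
```

Emit:
drive_tool:
  deltas:
    - [[20, -12, 10, 0], [19, -11, 25, 0], [0, 0, 30, 0], [0, 0, 30, 0], [0, 0, 25, 0], [0, 0, 15, 0], [0, 0, 12, 0], [0, 0, 8, 0], [0, 0, 4, 0], [0, 0, 0, 0], [0, 0, 0, 0]]
  jaw: 1

```text
clock: 3.37
eef_pos: [0.5119, 0.2189, 0.0259]
eef_rot: [-0.0, 0.98, 0.198, 0.0]
wrist_force: [0.4, 0.2, 0.9]
finger_gap: 0.0856
gripper_force: 0.0
```

Emit:
drive_tool:
  deltas:
    - [[0, 1, 4, 0], [0, 0, 0, 0], [0, 0, 0, 0], [0, 0, 0, 0], [0, 0, 0, 0], [0, 0, 0, 0], [0, 0, 0, 0], [0, 0, 0, 0], [0, 0, 0, 0], [0, 0, 0, 0]]
  jaw: 0.5
  grip_force: 60

```text
clock: 4.2
eef_pos: [0.5121, 0.218, 0.0219]
eef_rot: [-0.0, 0.98, 0.198, 0.0]
wrist_force: [-0.9, -0.9, 5.0]
finger_gap: 0.0584
gripper_force: 64.7
```

Emit:
drive_tool:
  deltas:
    - [[0, 0, -10, 0], [0, 0, -20, 0], [0, 0, -25, 0], [0, 0, -15, 0.06], [0, 0, 0, 0.08], [0, 0, 0, 0.08], [0, 0, 0, 0.08], [0, 0, 0, 0.02], [0, 0, 0, 0], [0, 0, 0, 0]]

```text
clock: 5.03
eef_pos: [0.5118, 0.2181, 0.0914]
eef_rot: [-0.0, 0.999, 0.041, 0.0]
wrist_force: [0.2, 0.4, -2.4]
finger_gap: 0.0584
gripper_force: 64.9
```

Emit:
drive_tool:
  deltas:
    - [[-5, 15, 0, 0], [-10, 25, 0, 0], [-10, 30, 0, 0], [-10, 30, 0, 0], [-15, 30, 0, 0], [-15, 30, 0, 0], [-10, 30, 0, 0], [-10, 20, 0, 0], [-5, 15, 0, 0], [0, 5, 0, 0], [0, 0, 0, 0], [0, 0, 0, 0]]

```text
clock: 6.03
eef_pos: [0.441, -0.0181, 0.0912]
eef_rot: [-0.0, 0.999, 0.04, 0.0]
wrist_force: [-0.2, 0.9, -1.1]
finger_gap: 0.0586
gripper_force: 64.9
```

```bash
python3 - <<'E'
from h import *
s=state();p=np.r_[s["eef_pos"],s["eef_rot"]];q=p[3:];A=Ro.from_quat([q[1],q[2],q[3],q[0]]).as_matrix()
print(p.round(4),"yaw",np.arctan2(A[1,0],A[0,0]),s["joint_pos"],s["wrist_force"],s["finger_gap"])
f=grab_frame("wrist");np.save("w2.npy",p);cv2.imwrite("pics/w2.png",f[...,::-1])
a=.082;u=np.array([np.cos(a),np.sin(a),0]);O=np.array([.5213,-.0112,0])+.118*u
d=p[:3]-O;print("dock x,y mm",d@u*1e3,(-u[1]*d[0]+u[0]*d[1])*1e3)
E
```

```text
[ 4.410e-01 -1.810e-02  9.120e-02 -2.000e-04  9.992e-01  4.000e-02
  3.000e-04] yaw 0.0800606605721861 [-0.0236285   0.56088304 -0.08985533  2.36397598  0.21563889  0.22284587
 -1.8009413 ] [-0.16662418  0.89548367 -1.12130383] 0.058552207750677314
dock x,y mm -198.56160152814167 -0.32155520777138114
```

View pics/w2.png

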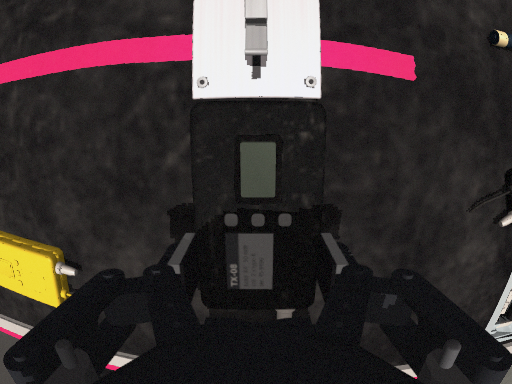

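The wrist view shows the pack squarely in line with the dock. The dock's mouth edge runs from (193,97) to (321,98), the pack's nose corners are at about (192,103) and (327,103), and the hook is at (256,40).

```bash
python3 - <<'E'
from h import *
p=np.load("w2.npy")
a=.082;u=np.array([np.cos(a),np.sin(a),0]);O=np.array([.5213,-.0112,0])+.118*u
def dk(X): d=X-O;return np.array([d@u,-u[1]*d[0]+u[0]*d[1]])*1e3
im=cv2.imread("pics/w2.png");g=cv2.cvtColor(im,cv2.COLOR_BGR2GRAY)
for uv,z in [((193,97),.004),((321,98),.004),((192,103),.089),((327,103),.089),((200,300),.089),((316,300),.089),((203,82),.004),((311,82),.004),((246,52),.028),((268,52),.028)]:
    print(uv,dk(wray(uv,z,p)).round(1))
for v in (110,130,150,180): print(v,g[v,180:205].tolist(),g[v,315:340].tolist())
E
```

```text
(193, 97) [-117.9   46.3]
(321, 98) [-118.8  -44.4]
(192, 103) [-126.8   28.3]
(327, 103) [-126.8  -29. ]
(200, 300) [-223.2   30.3]
(316, 300) [-223.3  -29.5]
(203, 82) [-107.4   39. ]
(311, 82) [-107.6  -37.1]
(246, 52) [-91.7   7.6]
(268, 52) [-91.8  -6. ]
110 [34, 32, 30, 32, 28, 30, 31, 30, 35, 37, 26, 13, 18, 25, 31, 21, 24, 27, 30, 28, 29, 28, 28, 26, 25] [18, 29, 19, 24, 25, 22, 25, 21, 20, 20, 23, 30, 29, 23, 28, 22, 32, 34, 32, 26, 34, 36, 37, 38, 44]
130 [38, 37, 40, 40, 34, 38, 34, 33, 27, 25, 16, 18, 28, 23, 28, 26, 26, 31, 28, 32, 29, 29, 27, 29, 30] [30, 27, 30, 27, 33, 36, 38, 33, 36, 22, 18, 23, 29, 34, 30, 27, 27, 25, 28, 31, 30, 29, 31, 31, 32]
150 [49, 50, 47, 45, 43, 37, 35, 33, 29, 29, 28, 19, 24, 22, 29, 28, 31, 40, 36, 37, 38, 32, 33, 27, 33] [23, 27, 30, 26, 24, 27, 28, 17, 20, 20, 22, 22, 34, 33, 33, 29, 31, 33, 31, 35, 36, 35, 37, 35, 29]
180 [36, 32, 41, 35, 41, 30, 37, 37, 38, 36, 39, 31, 22, 16, 23, 22, 29, 27, 26, 32, 35, 23, 31, 27, 32] [30, 29, 27, 29, 28, 24, 25, 17, 15, 26, 33, 28, 26, 32, 29, 30, 29, 37, 36, 30, 31, 39, 34, 33, 34]
```

Emit:
drive_tool:
  deltas:
    - [[0, -1, 10, 0], [0, 0, 15, 0], [0, 0, 15, 0], [0, 0, 12, 0], [0, 0, 7, 0], [0, 0, 3, 0], [5, 0, 0, 0], [5, 0, 0, 0], [4, 0, 0, 0], [0, 0, 0, 0], [0, 0, 0, 0]]

```text
clock: 7.0
eef_pos: [0.4544, -0.0169, 0.0383]
eef_rot: [0.001, 0.999, 0.04, -0.001]
wrist_force: [-0.8, -1.7, -1.4]
finger_gap: 0.0585
gripper_force: 65.1
```

Emit:
drive_tool:
  deltas:
    - [[0, 0, 0.5, 0], [0, 0, 0.5, 0], [0, 0, 0.5, 0], [0, 0, 0.3, 0], [0, 0, 0, 0]]

```text
clock: 7.42
eef_pos: [0.4537, -0.0171, 0.0362]
eef_rot: [0.001, 0.999, 0.04, -0.002]
wrist_force: [-0.3, -0.4, -1.2]
finger_gap: 0.0582
gripper_force: 65.1
```

Emit:
drive_tool:
  deltas:
    - [[0, 0, 2, 0], [0, 0, 2, 0], [0, 0, 2, 0], [0, 0, 1, 0], [0, 0, 0.5, 0], [0, 0, 0, 0], [0, 0, 0, 0]]

```text
clock: 8.0
eef_pos: [0.4537, -0.0171, 0.0286]
eef_rot: [0.001, 0.999, 0.04, -0.002]
wrist_force: [-0.4, 0.1, -1.8]
finger_gap: 0.0584
gripper_force: 65.1
```

Emit:
drive_tool:
  deltas:
    - [[0, 0, 0.5, 0], [0, 0, 0.5, 0], [0, 0, 0, 0], [0, 0, 0, 0]]

```text
clock: 8.33
eef_pos: [0.4537, -0.0171, 0.0277]
eef_rot: [0.001, 0.999, 0.04, -0.002]
wrist_force: [-0.3, 0.5, -0.9]
finger_gap: 0.0585
gripper_force: 65.1
```

Emit:
drive_tool:
  deltas:
    - [[0, 0, 0.5, 0], [0, 0, 0.5, 0], [0, 0, 0, 0], [0, 0, 0, 0]]

```text
clock: 8.67
eef_pos: [0.4537, -0.0171, 0.0267]
eef_rot: [0.001, 0.999, 0.04, -0.002]
wrist_force: [0.2, -0.5, -2.4]
finger_gap: 0.0583
gripper_force: 65.1
```

Emit:
drive_tool:
  deltas:
    - [[0, 0, 0.5, 0], [0, 0, 0, 0], [0, 0, 0, 0]]

```text
clock: 8.92
eef_pos: [0.4538, -0.0171, 0.0262]
eef_rot: [0.001, 0.999, 0.04, -0.002]
wrist_force: [0.2, 0.6, -1.2]
finger_gap: 0.0588
gripper_force: 65.3
```

Emit:
drive_tool:
  deltas:
    - [[0, -1, 0, 0], [2, 0, 0, 0], [4, 0, 0, 0], [4, 0, 0, 0], [4, 0, 0, 0], [4, 0, 0, 0], [2, 0, 0, 0], [0, 0, 0, 0]]

```text
clock: 9.58
eef_pos: [0.4746, -0.0145, 0.0261]
eef_rot: [0.001, 0.999, 0.04, -0.001]
wrist_force: [0.1, 0.8, -1.7]
finger_gap: 0.0584
gripper_force: 65.3
```

Emit:
drive_tool:
  deltas:
    - [[2, 0, 0, 0], [4, 0, 0, 0], [4, 0, 0, 0], [4, 0, 0, 0], [4, 0, 0, 0], [2, 0, 0, 0], [0, 0, 0, 0]]

```text
clock: 10.17
eef_pos: [0.4909, -0.0138, 0.026]
eef_rot: [0.002, 0.999, 0.04, -0.004]
wrist_force: [-9.5, -1.2, 6.6]
finger_gap: 0.0583
gripper_force: 66.2
```

Emit:
drive_tool:
  deltas:
    - [[0, 0, -0.5, 0], [0, 0, -0.4, 0], [0, 0, 0, 0], [0, 0, 0, 0]]

```text
clock: 10.5
eef_pos: [0.4918, -0.0136, 0.0266]
eef_rot: [0.002, 0.999, 0.04, -0.003]
wrist_force: [-5.8, -0.8, -1.8]
finger_gap: 0.0584
gripper_force: 65.1
```

```bash
python3 - <<'E'
from h import *
s=state();p=np.r_[s["eef_pos"],s["eef_rot"]]
print(p.round(4),s["wrist_force"],s["ft_torque"])
f=grab_frame("wrist");np.save("w3.npy",p);cv2.imwrite("pics/w3.png",cv2.resize(f[0:320,120:400,::-1],None,fx=1.8,fy=1.8,interpolation=cv2.INTER_CUBIC))
E
```

```text
[ 0.4918 -0.0136  0.0266  0.0018  0.9992  0.0398 -0.0033] [-5.79050287 -0.77781902 -1.81469596] [-0.13615994  1.15947994 -0.02244514]
```

View pics/w3.png

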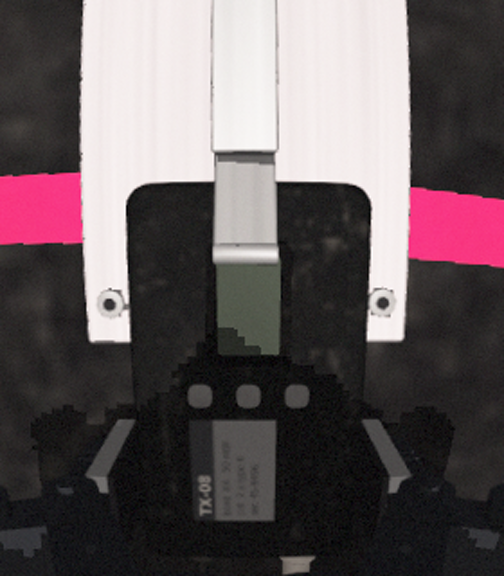

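The crop shows the nose about halfway under the hook's ramp at crop (246,185). The pack is centred between the dock's edges at crop x 82 and 409. Carry on gently.

Emit:
drive_tool:
  deltas:
    - [[1.5, 0, 0, 0], [1.5, 0, 0, 0], [1.5, 0, 0, 0], [1.5, 0, 0, 0], [0, 0, 0, 0]]

```text
clock: 10.97
eef_pos: [0.4979, -0.013, 0.0265]
eef_rot: [0.002, 0.999, 0.04, -0.003]
wrist_force: [-5.6, 0.3, -0.4]
finger_gap: 0.0584
gripper_force: 65.2
```

Emit:
drive_tool:
  deltas:
    - [[1.5, 0, 0, 0], [1.5, 0, 0, 0], [1.5, 0, 0, 0], [1.5, 0, 0, 0], [0, 0, 0, 0]]

```text
clock: 11.38
eef_pos: [0.5061, -0.0119, 0.0268]
eef_rot: [0.001, 0.999, 0.04, -0.001]
wrist_force: [-0.2, -0.7, -3.2]
finger_gap: 0.0583
gripper_force: 64.9
```

Emit:
drive_tool:
  deltas:
    - [[2, 0, 0, 0], [4, 0, 0, 0], [5, 0, 0, 0], [5, 0, 0, 0], [5, 0, 0, 0], [5, 0, 0, 0], [5, 0, 0, 0], [5, 0, 0, 0], [4, 0, 0, 0], [3, 0, 0, 0], [2, 0, 0, 0], [0, 0, 0, 0]]

```text
clock: 12.38
eef_pos: [0.5511, -0.0083, 0.0268]
eef_rot: [0.001, 0.999, 0.04, -0.001]
wrist_force: [-0.1, -0.9, -3.8]
finger_gap: 0.0583
gripper_force: 65.0
```

Emit:
drive_tool:
  deltas:
    - [[2, 0, 0, 0], [2, 0, 0, 0], [2, 0, 0, 0], [2, 0, 0, 0], [0, 0, 0, 0]]

```text
clock: 12.8
eef_pos: [0.5589, -0.0076, 0.0268]
eef_rot: [0.001, 0.999, 0.04, -0.001]
wrist_force: [-1.2, 0.3, -3.8]
finger_gap: 0.0591
gripper_force: 65.0
```

Emit:
drive_tool:
  deltas:
    - [[2, 0, 0, 0], [2, 0, 0, 0], [2, 0, 0, 0], [2, 0, 0, 0], [0, 0, 0, 0]]

```text
clock: 13.22
eef_pos: [0.567, -0.007, 0.0268]
eef_rot: [0.001, 0.999, 0.04, -0.001]
wrist_force: [-1.2, -0.9, -3.3]
finger_gap: 0.059
gripper_force: 65.0
```

Emit:
drive_tool:
  deltas:
    - [[2, 0, 0, 0], [2, 0, 0, 0], [2, 0, 0, 0], [2, 0, 0, 0], [0, 0, 0, 0]]

```text
clock: 13.63
eef_pos: [0.5749, -0.0063, 0.0267]
eef_rot: [0.001, 0.999, 0.04, -0.001]
wrist_force: [-0.3, 0.4, -4.4]
finger_gap: 0.0585
gripper_force: 65.0
```

Emit:
drive_tool:
  deltas:
    - [[2, 0, 0, 0], [2, 0, 0, 0], [2, 0, 0, 0], [2, 0, 0, 0], [0, 0, 0, 0]]

```text
clock: 14.05
eef_pos: [0.5829, -0.0057, 0.0267]
eef_rot: [0.001, 0.999, 0.04, -0.001]
wrist_force: [0.2, -0.6, -4.5]
finger_gap: 0.0584
gripper_force: 65.0
```

Emit:
drive_tool:
  deltas:
    - [[1.5, 0, 0, 0], [1.5, 0, 0, 0], [1.5, 0, 0, 0], [0, 0, 0, 0]]

```text
clock: 14.38
eef_pos: [0.5872, -0.0054, 0.0267]
eef_rot: [0.001, 0.999, 0.04, -0.001]
wrist_force: [-0.7, -0.1, -4.7]
finger_gap: 0.0588
gripper_force: 65.0
```

Emit:
drive_tool:
  deltas:
    - [[1, 0, 0, 0], [1, 0, 0, 0], [1, 0, 0, 0], [0, 0, 0, 0]]

```text
clock: 14.72
eef_pos: [0.59, -0.0052, 0.0267]
eef_rot: [0.001, 0.999, 0.04, -0.001]
wrist_force: [-0.4, 0.4, -4.1]
finger_gap: 0.0584
gripper_force: 65.0
```

Emit:
drive_tool:
  deltas:
    - [[1, 0, 0, 0], [1, 0, 0, 0], [1, 0, 0, 0], [0, 0, 0, 0]]

```text
clock: 15.05
eef_pos: [0.593, -0.0049, 0.0267]
eef_rot: [0.001, 0.999, 0.04, -0.001]
wrist_force: [-1.8, -0.0, -4.5]
finger_gap: 0.0582
gripper_force: 65.0
```

Emit:
drive_tool:
  deltas:
    - [[1, 0, 0, 0], [1, 0, 0, 0], [0, 0, 0, 0]]

```text
clock: 15.3
eef_pos: [0.595, -0.0048, 0.0267]
eef_rot: [0.001, 0.999, 0.04, -0.001]
wrist_force: [-1.7, 0.9, -5.5]
finger_gap: 0.0583
gripper_force: 65.0
```

Emit:
drive_tool:
  deltas:
    - [[1, 0, 0, 0], [1, 0, 0, 0], [0, 0, 0, 0]]

```text
clock: 15.55
eef_pos: [0.597, -0.0046, 0.0267]
eef_rot: [0.001, 0.999, 0.04, -0.001]
wrist_force: [-1.6, 0.5, -4.7]
finger_gap: 0.0589
gripper_force: 65.0
```

Emit:
drive_tool:
  deltas:
    - [[1, 0, 0, 0], [1, 0, 0, 0], [0, 0, 0, 0]]

```text
clock: 15.8
eef_pos: [0.5988, -0.0045, 0.0266]
eef_rot: [0.001, 0.999, 0.04, -0.002]
wrist_force: [-2.6, -0.1, -3.8]
finger_gap: 0.0582
gripper_force: 65.0
```

Emit:
drive_tool:
  deltas:
    - [[1, 0, 0, 0], [0.5, 0, 0, 0], [0, 0, 0, 0]]

```text
clock: 16.05
eef_pos: [0.599, -0.0045, 0.0264]
eef_rot: [0.001, 0.999, 0.04, -0.003]
wrist_force: [-4.4, 0.7, -2.8]
finger_gap: 0.0581
gripper_force: 65.1
```

Emit:
drive_tool:
  deltas:
    - [[1, 0, 0, 0], [0.5, 0, 0, 0], [0, 0, 0, 0]]

```text
clock: 16.3
eef_pos: [0.6001, -0.0044, 0.0264]
eef_rot: [0.001, 0.999, 0.04, -0.003]
wrist_force: [-6.0, 0.5, -1.4]
finger_gap: 0.0584
gripper_force: 65.2
```

Emit:
drive_tool:
  deltas:
    - [[0.5, 0, 0, 0], [0.5, 0, 0, 0], [0, 0, 0, 0]]

```text
clock: 16.55
eef_pos: [0.6009, -0.0044, 0.0263]
eef_rot: [0.002, 0.999, 0.04, -0.003]
wrist_force: [-6.0, -0.2, -0.8]
finger_gap: 0.0584
gripper_force: 65.2
```

Emit:
drive_tool:
  deltas:
    - [[0.5, 0, 0, 0], [0.5, 0, 0, 0], [0, 0, 0, 0]]

```text
clock: 16.8
eef_pos: [0.602, -0.0043, 0.0264]
eef_rot: [0.001, 0.999, 0.04, -0.003]
wrist_force: [-6.6, -0.3, -1.4]
finger_gap: 0.0584
gripper_force: 65.3
```

Emit:
drive_tool:
  deltas:
    - [[0.5, 0, 0, 0], [0.5, 0, 0, 0], [0, 0, 0, 0]]

```text
clock: 17.05
eef_pos: [0.6025, -0.0043, 0.0262]
eef_rot: [0.002, 0.999, 0.04, -0.004]
wrist_force: [-7.9, -0.2, -1.4]
finger_gap: 0.0584
gripper_force: 65.3
```

Emit:
drive_tool:
  deltas:
    - [[0.5, 0, 0, 0], [0.5, 0, 0, 0], [0, 0, 0, 0]]

```text
clock: 17.3
eef_pos: [0.6033, -0.0042, 0.0262]
eef_rot: [0.002, 0.999, 0.04, -0.004]
wrist_force: [-8.0, 0.4, -1.1]
finger_gap: 0.0584
gripper_force: 65.3
```

Emit:
drive_tool:
  deltas:
    - [[0.5, 0, 0, 0], [0.3, 0, 0, 0], [0, 0, 0, 0]]

```text
clock: 17.55
eef_pos: [0.6043, -0.0041, 0.0264]
eef_rot: [0.002, 0.999, 0.04, -0.003]
wrist_force: [-8.1, -0.9, 2.9]
finger_gap: 0.0583
gripper_force: 65.7
```

Emit:
drive_tool:
  deltas:
    - [[0.5, 0, 0, 0], [0, 0, 0, 0], [0, 0, 0, 0]]

```text
clock: 17.8
eef_pos: [0.6049, -0.004, 0.0265]
eef_rot: [0.002, 0.999, 0.04, -0.003]
wrist_force: [-7.9, -0.1, 1.0]
finger_gap: 0.0581
gripper_force: 65.7
```

```bash
python3 - <<'E'
from h import *
s=state();p=np.r_[s["eef_pos"],s["eef_rot"]]
print(p.round(4),s["wrist_force"],s["ft_torque"])
f=grab_frame("wrist");np.save("w4.npy",p);cv2.imwrite("pics/w4.png",cv2.resize(f[0:340,120:400,::-1],None,fx=1.7,fy=1.7,interpolation=cv2.INTER_CUBIC))
E
```

```text
[ 0.6049 -0.004   0.0265  0.0016  0.9992  0.0402 -0.0033] [-7.92179758 -0.09249815  0.96902876] [-0.06166658  1.64438256  0.06081331]
```

View pics/w4.png

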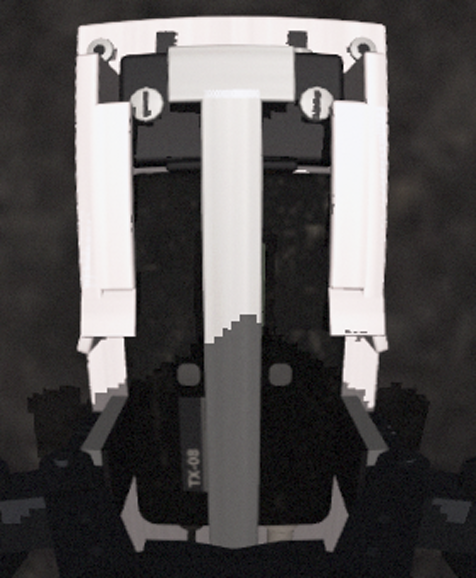

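The view shows the pack between the rails, with its rear edge at crop y≈525 and the catch's free end at about (235,545), just past the rear. I'll push another 0.8 mm, then back off slightly to feel whether the hook holds.

Emit:
drive_tool:
  deltas:
    - [[0.4, 0, 0, 0], [0.4, 0, 0, 0], [0, 0, 0, 0]]

```text
clock: 18.1
eef_pos: [0.6057, -0.004, 0.0265]
eef_rot: [0.002, 0.999, 0.04, -0.003]
wrist_force: [-8.7, -0.5, 1.9]
finger_gap: 0.0586
gripper_force: 65.7
```

Emit:
drive_tool:
  deltas:
    - [[-1, 0, 0, 0], [-1, 0, 0, 0], [0, 0, 0, 0]]

```text
clock: 18.35
eef_pos: [0.604, -0.0041, 0.0266]
eef_rot: [0.002, 0.999, 0.04, -0.003]
wrist_force: [-7.5, -1.1, 0.3]
finger_gap: 0.0584
gripper_force: 65.5
```

Emit:
drive_tool:
  deltas:
    - [[-0.6, 0, 0, 0], [-0.6, 0, 0, 0], [0, 0, 0, 0]]

```text
clock: 18.6
eef_pos: [0.6039, -0.0041, 0.0266]
eef_rot: [0.001, 0.999, 0.04, -0.002]
wrist_force: [-5.9, -0.4, -1.2]
finger_gap: 0.0582
gripper_force: 65.3
```

Emit:
drive_tool:
  deltas:
    - [[-0.7, 0, 0, 0], [-0.7, 0, 0, 0], [0, 0, 0, 0]]

```text
clock: 18.85
eef_pos: [0.6038, -0.0041, 0.0267]
eef_rot: [0.001, 0.999, 0.04, -0.001]
wrist_force: [-1.0, -1.6, -3.7]
finger_gap: 0.0585
gripper_force: 65.1
```

Emit:
drive_tool:
  deltas:
    - [[-0.7, 0, 0, 0], [-0.7, 0, 0, 0], [0, 0, 0, 0]]

```text
clock: 19.1
eef_pos: [0.6036, -0.0041, 0.027]
eef_rot: [0.001, 0.999, 0.04, 0.0]
wrist_force: [5.3, -1.2, -5.7]
finger_gap: 0.0583
gripper_force: 65.3
```

The position holds and the force reverses, so the hook is latched. I'll unload the pull, open and rise.

Emit:
drive_tool:
  deltas:
    - [[0.6, 0, 0, 0], [0.6, 0, 0, 0], [0, 0, 0, 0]]

```text
clock: 19.35
eef_pos: [0.6037, -0.0041, 0.0268]
eef_rot: [0.001, 0.999, 0.04, -0.001]
wrist_force: [3.7, -0.9, -3.8]
finger_gap: 0.0585
gripper_force: 65.4
```

Emit:
drive_tool:
  deltas:
    - [[0, 0, 0, 0], [0, 0, 0, 0], [0, 0, 0, 0], [0, 0, 0, 0], [0, 0, 0, 0], [0, 0, 0, 0], [0, 0, 0, 0], [0, 0, 0, 0]]
  jaw: 1

```text
clock: 20.02
eef_pos: [0.603, -0.0041, 0.0267]
eef_rot: [0.001, 0.999, 0.04, -0.002]
wrist_force: [0.3, 0.1, 0.5]
finger_gap: 0.0853
gripper_force: 0.0
```

Emit:
drive_tool:
  deltas:
    - [[0, 0, -3, 0], [0, 0, -6, 0], [0, 0, -10, 0], [0, 0, -15, 0], [0, 0, -20, 0], [0, 0, -25, 0], [0, 0, -25, 0], [0, 0, -20, 0], [0, 0, -10, 0], [0, 0, 0, 0], [0, 0, 0, 0]]

```text
clock: 20.93
eef_pos: [0.6034, -0.0041, 0.1609]
eef_rot: [0.001, 0.999, 0.04, -0.001]
wrist_force: [-0.7, 0.1, -0.3]
finger_gap: 0.0856
gripper_force: 0.0
```

```bash
python3 - <<'E'
from h import *
s=state();p=np.r_[s["eef_pos"],s["eef_rot"]]
print(s["clock"],p.round(4),s["wrist_force"],s["finger_gap"])
f=grab_frame("wrist");np.save("w5.npy",p);cv2.imwrite("pics/w5.png",cv2.resize(f[0:300,140:380,::-1],None,fx=1.9,fy=1.9,interpolation=cv2.INTER_CUBIC))
E
```

```text
20.9333 [ 0.6034 -0.0041  0.1609  0.0013  0.9992  0.0397 -0.0011] [-0.69644939  0.14762008 -0.27265322] 0.08563017127805289
```

View pics/w5.png

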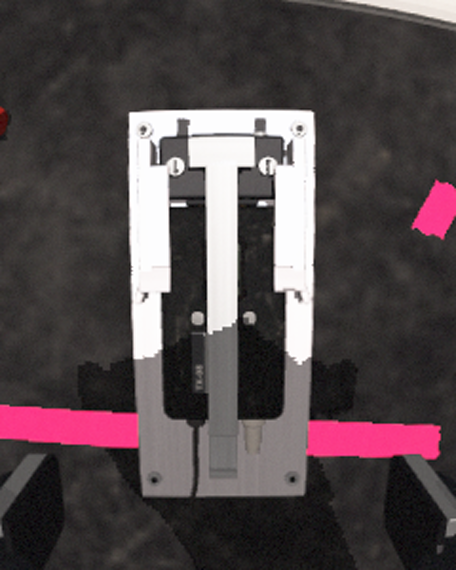

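The pack sits in the dock with its rear at crop y≈420. The hook is down behind it at (223,440–475), and the fingers are open and clear.

```bash
python3 -c "
from rig import *
print(sign_off())"
```

```text
the job is handed in; nothing more can be done
None
```

The belt pack is latched in the charging dock, screen up with the antenna trailing: the hook held when I tugged it back, about 10 N was the most I felt at the wrist while inserting it, the gripper is clear, and I handed the job in at about 21 s.

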